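# Make up a place on the filtration manifold

### The job

Make up the open place on the filtration manifold, the one with its white support disc bare: first stand the loose steel funnel on it, flange down over the bevelled centring boss and flat on the gasket, then put the loose lid squarely on the funnel's rim. Set both down gently, do not drop them, and leave the agar plate where it lies.

Things in the scene. Friction and masses are not known exactly. Their poses are not given: they have to be found in the camera images.
- funnel_center (a point): loose steel funnel, about 250 g: a tube 100 mm tall, open at both ends, outside 54 mm, bore 48 mm, with a flange 72 mm wide and 8 mm thick round its lower end; starts standing on the flange. The top 6 mm taper outside to 50 mm: grip the tube below that. Point: on its axis, half-way up, 50 mm above the flange face and 50 mm below the rim; z up the axis.
- lid_center (a point): loose steel lid, about 120 g, 69 mm wide, 46 mm tall; starts knob up. To grip: black upright knob, 20 mm diameter, from 9 mm below to 23 mm above the point. Its skirt, inside 58 mm flared to 63 mm, goes over the funnel's rim until the plate rests on the rim. Point: on the axis, half-way up, 23 mm above the skirt's edge, 13 mm above the plate's underside; z up the axis.
- station_seat (a point): the open place of the fixed manifold: centre of the level gasket face on its 76 mm head, about 90 mm above the bench; z up. The boss on it is 44 mm wide, bevelled to 34 mm at its top 11 mm up, a white disc on top. The two other places, 160 mm apart along the rail (roughly along y), carry a fixed lidded funnel (226 mm above the bench) and a low orange plug.
- agar_plate: bystander: a petri dish of agar, 90 mm across and 12 mm tall, lying loose on the bench to the right; origin at the centre of its underside. It must stay where it is.
Mind the look-alikes: they are no part of the job. Leave any purple or red look-alike of the part that bears funnel_center alone.

How it is judged:
On the way, in this order (a step that is already met when the one before it is completed fails the run):
1. the funnel stands upright on the open place, centred over the boss with its flange flat on the gasket, not held (horizontal distance between funnel_center and station_seat below 0.004 m and z of funnel_center in the frame of station_seat between 0.048 and 0.052 m and angle between funnel_center's own z axis and vertical below 0.05 rad and contact force between the fingers and funnel below 0.2 N), for 0.2 s.
2. the lid sits on the rim of the seated funnel, skirt over the rim and plate down on it, not held (horizontal distance between lid_center and funnel_center below 0.004 m and z of lid_center in the frame of funnel_center between 0.061 and 0.065 m and angle between the z axis of lid_center and the z axis of funnel_center, either way round below 0.06 rad and contact force between the fingers and lid below 0.2 N), for 0.2 s.
At the end, for the whole second after the job is handed in: The funnel stands at rest on the open place: axis within 4 mm of the seat's centre, flange within 2 mm of flat down on the gasket, tilted less than 0.05 rad; the lid sits at rest on it: within 4 mm of the funnel's axis, its plate within 2 mm of the rim, tilted less than 0.06 rad (horizontal distance between funnel_center and station_seat below 0.004 m and z of funnel_center in the frame of station_seat between 0.048 and 0.052 m and angle between funnel_center's own z axis and vertical below 0.05 rad and horizontal distance between lid_center and funnel_center below 0.004 m and z of lid_center in the frame of funnel_center between 0.061 and 0.065 m and angle between lid_center's own z axis and vertical below 0.06 rad and linear speed of each of funnel, lid below 0.02 m/s); the robot touches nothing.
It fails at once if the funnel is slammed on the place (more than 60 N between them) (contact force between funnel and open_place above 60 N).
It fails at once if the lid is slammed on the funnel (more than 60 N between them) (contact force between lid and funnel above 60 N).
It fails at once if the funnel is dropped (falls free of the fingers, from more than about 12 mm) (linear speed of funnel above 0.5 m/s and contact force between the fingers and funnel below 0.1 N).
It fails at once if the lid is dropped (falls free of the fingers, from more than about 12 mm) (linear speed of lid above 0.5 m/s and contact force between the fingers and lid below 0.1 N).
It fails at once if the agar plate is pushed more than 20 mm from where it lay (distance of agar_plate from where it was at the start of the episode above 0.02 m).
It also fails if it takes over 64 s, if anything falls off the work surface, if the arm or the gripper's body presses on something with over 40 N, if the wrist force passes 120 N, or if a joint passes its speed limit or range.

### The arm

A 7-joint arm with a two-finger parallel gripper is mounted at the origin on a cart in front of the work surface, level with it; the furniture and walls round the work are solid. World frame = base frame: x ahead of the robot, y to its left, z up, the work surface at z = 0. Lengths are in m, angles in rad, forces in N, time in s.
With the tool pointing down it reaches from about 0.425 to 0.95 m from the base axis. Payload 4.7 kg.
Tool frame: the origin (TCP) lies at the very end of the fingers, on their centre line; the grasp point (between the pads) lies 19 mm behind it; z points along the fingers, y is the direction in which the jaws open and shut (so a half turn about z gives the same grasp; the last joint's range is limited). The gripper opens to 87 mm and grips with 3 to 60 N. Pads are 19 mm wide; open, the fingers measure 117 mm over their backs; the gripper's body (75 mm by 190 mm) begins 51 mm behind the grasp point.
Start: joints at [1.305, 0.469, -0.049, 1.532, 0.024, 1.141, -0.082], TCP at [0.158, -0.656, 0.195] pointing down, gripper open.
Joint ranges: [-2.59, 2.59], [-0.33, 1.99], [-1.39, 1.29], [0.1, 2.45], [-1.04, 4.18], [0.21, 1.99], [-2.66, 2.66]. Speed limits (rad/s): [2.57, 2.57, 3.14, 3.14, 3.14, 3.14, 3.14].

### API

Orientations are given as a rotation vector (axis times angle).
In Python, from workcell import * gives the robot as it stands.
- The arm moves only by the tool move_arm, never from a script. Its arguments are lists of equal length, an entry for each row: "dp": the shift along the tool's x, y, z as a fraction of full scale, a list of three; "roll": the turn about the tool's z as a fraction of full scale. A call has 1 to 10 rows; each row is the pose to reach, as a shift and turn from the pose commanded when the call began, along the tool's axes at that moment; what a row does not reach only later rows make up. Full scale, the value 1, is 0.3 m for a shift and 60 degrees for a turn. A row lasts 1/8 s, in which the tool goes at most 62.5 mm and 10.7 degrees, less where a joint would pass 70% of its speed; a pose out of reach is approached as far as the arm can. A call with a number of a shift or a turn outside -1 to 1 is refused whole. A call with a gripper value outside its range is refused whole. "fingers" is the opening in per cent of the stroke, from 0 (shut) to 100 (fully open), set as the call begins (left out, the last holds). The fingers move at their own pace and stop on an object; "grip_force" is the grip in N (left out, the last holds). Time passes only in rows, so rows that repeat a pose let the fingers close. It gives the time, the measured TCP pose, the force and the opening at its end, in the units of the state.
- sense(): the state, without advancing time (a new reading comes with each control period).
- snapshot(name): name is "scene" or "top"; returns a dict with "pixels" (420x560x3 uint8, red, green, blue), "z_map" (420x560 float32, m along the optical axis (not along the pixel's ray), 0 where there is no reading), "intrinsics" (3x3 intrinsics, pixels), "R" (3x3) and "t" (3): a world point X has camera coordinates R X + t. Camera axes: x right, y down, z forward; pixel columns grow to the right and rows downward; lengths in m; the calibration is good to about 2 mm. A picture is of the moment at which its call begins.
- hand_in(): hands the job in, once; it reports no verdict.
The state is a dict: "t": time; "q": joint angles; "joint_velocities": joint speeds; "joint_efforts": joint torques, N m; "tool_pos": TCP position; "ee_rot": TCP orientation; "ft_force": force on the tool from outside, world axes, zero at the start; "wrist_torque": the same for the moment, N m; "width": finger opening in m.
Only numpy, scipy, OpenCV 4.12 (cv2) and the standard library are available. Lean on these libraries where they do the work, as an engineer would, in place of code of your own. Each camera call takes 0.05 s, during which the arm holds its last target. There are 200 camera calls.

## Working session

There is one attempt and no reset: what is moved stays moved. The work goes in short steps, Python scripts to look and compute and a tool call to move; the robot and the scene stay as the last step left them, time stands still between calls to the robot, and variables do not carry over. Pictures are saved under pics/ and viewed, about 8 in all and at most 12, crops included, and the job is handed in when it is done.

Besides the shell and the picture viewer there is one more tool, called after "Emit:" as name(argument=value, ...) on one line, values as JSON. move_arm: Moves the arm, as the interface text tells. Its arguments: {"type":"object","properties":{"dp":{"type":"array"},"roll":{"type":"array"},"fingers":{"type":"number"},"grip_force":{"type":"number"}},"required":["dp","roll"]}

```bash
mkdir -p pics
cat > h.py <<'E'
from workcell import *
import numpy as np, cv2
from scipy.spatial.transform import Rotation as Ro
def cloud(s):
    K=np.array(s["intrinsics"]);z=s["z_map"];v,u=np.mgrid[:z.shape[0],:z.shape[1]]
    c=np.stack([(u-K[0,2])/K[0,0]*z,(v-K[1,2])/K[1,1]*z,z],-1)
    X=(c-np.array(s["t"]))@np.array(s["R"]); X[z==0]=np.nan
    return X
def save(s,n): cv2.imwrite("pics/"+n,s["pixels"][:,:,::-1])
E
python3 - <<'E'
from h import *
for n in("scene","top"):
    s=snapshot(n);save(s,n+"1.png");np.savez(n+"1.npz",**{k:np.array(v) for k,v in s.items()})
    print(n,-np.array(s["R"]).T@np.array(s["t"]))
print(sense())
E
```

```text
scene [-0.05999893  0.85697209  1.19401375]
top [0.25243358 0.06664502 1.40964464]
{'t': 0.1, 'q': array([ 1.30507808,  0.46937522, -0.04858018,  1.53355603,  0.02409217,
        1.14100935, -0.08231944]), 'joint_velocities': array([ 1.91065081e-03, -1.34423769e-03,  1.49243230e-04, -2.99164680e-05,
       -8.98453990e-04,  5.02485516e-05,  3.08501062e-04]), 'joint_efforts': array([ 7.97538250e-04, -5.09171069e+01, -8.11582943e-02, -2.36829168e+01,
       -6.14725007e-02,  3.44715058e-02,  4.30237674e-05]), 'tool_pos': array([ 0.15823055, -0.65559258,  0.19400245]), 'ee_rot': array([-3.11786597e+00, -3.70907419e-01,  4.21383350e-04]), 'ft_force': array([ 0.1199595 , -0.31062784,  0.44387214]), 'wrist_torque': array([ 0.03145341, -0.04884262, -0.00740298]), 'width': 0.08718056279638425}
```

View pics/scene1.png

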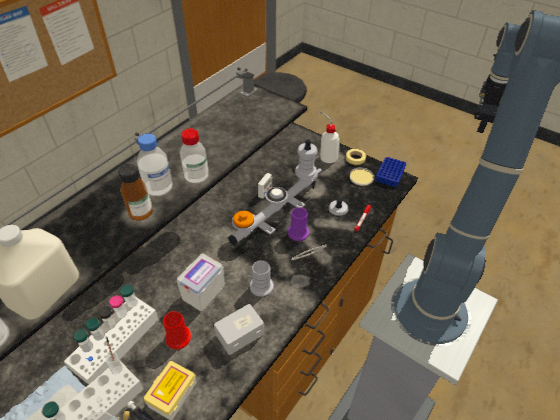

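View pics/top1.png

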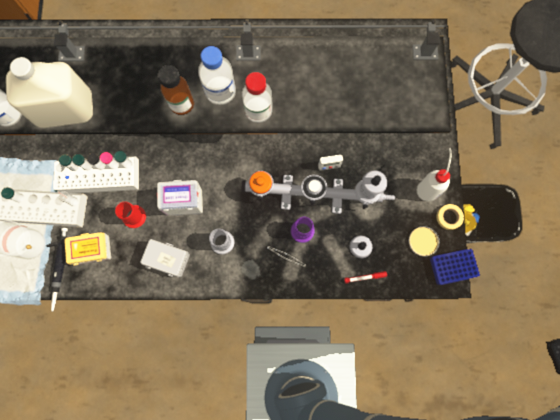

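The scene view shows the steel funnel at (262,278), the lid at (339,208), and the open seat at (277,195). In the top view they are at (221,240), (361,246) and (315,187). The purple decoy at (303,230) stands close to the seat. Next I'll measure positions.

```bash
cat > meas.py <<'E'
from h import *
from scipy.optimize import least_squares
def circ(P):
    f=lambda p:np.hypot(P[:,0]-p[0],P[:,1]-p[1])-p[2]
    r=least_squares(f,[*np.median(P,0)[:2],.03],loss='soft_l1',f_scale=.002);return r.x.round(4),np.abs(f(r.x)).mean().round(4)
def report(X,name,c,rad,bands):
    d=np.hypot(X[...,0]-c[0],X[...,1]-c[1])
    for lo,hi in bands:
        m=(d<rad)&(X[...,2]>lo)&(X[...,2]<hi);P=X[m]
        if len(P)>8:
            print(name,(lo,hi),len(P),"mid",((P.min(0)+P.max(0))/2).round(4)[:2],"ext",(np.ptp(P,axis=0)).round(3),"med",np.median(P,0).round(4),"circ",*circ(P))
E
python3 - <<'E'
from meas import *
T=dict(np.load("top1.npz"));S=dict(np.load("scene1.npz"));XT=cloud(T);XS=cloud(S)
px={"funnel":(221,240),"lid":(361,246),"seat":(315,187),"agar":(424,241),"purple":(303,230),"capped":(375,184),"plug":(261,183)}
for k,(u,v) in px.items():
    P=XT[v-4:v+5,u-4:u+5].reshape(-1,3);print(k,np.nanmedian(P,0).round(3),np.nanmax(P[:,2]).round(3))
B={"funnel":[(.003,.012),(.03,.09),(.094,.105)],"lid":[(.003,.015),(.015,.028),(.03,.043),(.043,.05)],"seat":[(.083,.095),(.096,.105)]}
for k in B:
    u,v=px[k];c=np.nanmedian(XT[v-4:v+5,u-4:u+5].reshape(-1,3),0)
    for n,X in(("top",XT),("scene",XS)): report(X,k+" "+n,c,.05,B[k])
c=[np.nanmedian(XT[v-4:v+5,u-4:u+5].reshape(-1,3),0) for u,v in (px["funnel"],px["seat"],px["lid"])]
big=lambda s,u,v,r:cv2.resize(s["pixels"][v-r:v+r,u-r:u+r,::-1],(390,390),interpolation=cv2.INTER_CUBIC)
cv2.imwrite("pics/c1.png",np.hstack([big(T,315,187,32),big(S,277,195,32)]))
E
```

```text
funnel [ 0.46   0.239 -0.   ] 0.104
lid [ 0.435 -0.188  0.022] 0.052
seat [ 0.602 -0.046  0.101] 0.107
agar [ 0.454 -0.388  0.007] 0.013
purple [ 0.49  -0.015  0.002] 0.102
capped [ 0.584 -0.2    0.196] 0.227
plug [0.612 0.112 0.109] 0.124
funnel top (0.003, 0.012) 160 mid [0.4613 0.24  ] ext [0.091 0.089 0.009] med [0.445  0.2314 0.0069] circ [0.4529 0.2335 0.032 ] 0.0061
funnel top (0.03, 0.09) 131 mid [0.4534 0.2337] ext [0.053 0.052 0.06 ] med [0.4559 0.2354 0.0622] circ [0.4535 0.2336 0.0255] 0.0005
funnel top (0.094, 0.105) 52 mid [0.4543 0.2333] ext [0.053 0.052 0.01 ] med [0.4526 0.2311 0.0991] circ [0.4543 0.2344 0.0251] 0.0008
funnel scene (0.003, 0.012) 132 mid [0.458  0.2417] ext [0.086 0.088 0.009] med [0.4365 0.2553 0.0072] circ [0.4535 0.2347 0.0337] 0.0032
funnel scene (0.03, 0.09) 361 mid [0.4508 0.2374] ext [0.054 0.058 0.06 ] med [0.4493 0.2408 0.0639] circ [0.4512 0.2372 0.0257] 0.0012
funnel scene (0.094, 0.105) 51 mid [0.4514 0.2375] ext [0.052 0.054 0.009] med [0.4435 0.2456 0.0976] circ [0.4512 0.2375 0.0249] 0.0012
lid top (0.003, 0.015) 306 mid [ 0.4349 -0.1
[... 946 characters left out ...]
ne (0.043, 0.05) 15 mid [ 0.4346 -0.19  ] ext [0.017 0.021 0.005] med [ 0.438 -0.189  0.046] circ [ 0.4346 -0.1881  0.0074] 0.0021
seat top (0.083, 0.095) 332 mid [ 0.6058 -0.0448] ext [0.074 0.072 0.012] med [ 0.6018 -0.0439  0.0896] circ [ 0.6075 -0.0454  0.0308] 0.0041
seat top (0.096, 0.105) 144 mid [ 0.6001 -0.0421] ext [0.055 0.05  0.009] med [ 0.6059 -0.0464  0.1005] circ [ 0.6059 -0.0454  0.0145] 0.0043
seat scene (0.083, 0.095) 208 mid [ 0.6043 -0.0414] ext [0.076 0.078 0.012] med [ 0.5952 -0.0344  0.0882] circ [ 0.6053 -0.0432  0.0309] 0.0053
seat scene (0.096, 0.105) 67 mid [ 0.603  -0.0397] ext [0.038 0.041 0.009] med [ 0.6032 -0.0403  0.0991] circ [ 0.6031 -0.0408  0.0145] 0.004
```

View pics/c1.png

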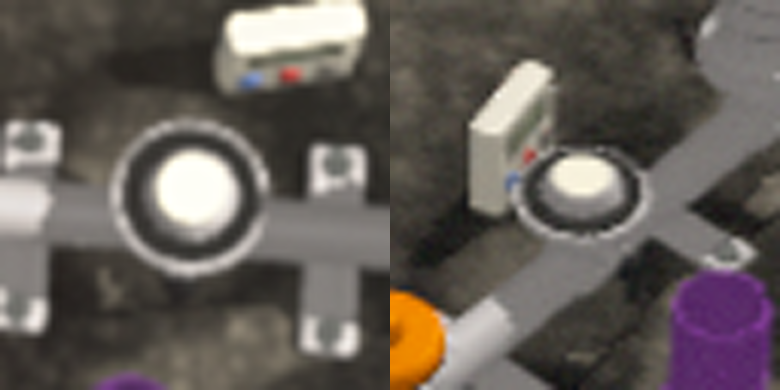

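Create plan.py:
```python
import sys
from h import *
def plan(x,y,z,az=None):
    s=sense();R=Ro.from_rotvec(s["ee_rot"]).as_matrix();d=R.T@(np.array([x,y,z])-s["tool_pos"])/.3
    yaz=np.degrees(np.arctan2(R[1,1],R[0,1]))
    print("t",round(s["t"],2),"pos",s["tool_pos"].round(4),"jaw az",yaz.round(2),"down",R[:,2].round(4),"w",round(s["width"],4),"F",s["ft_force"].round(1),"q",s["q"].round(2))
    print("dp",d.round(4),"roll",None if az is None else round(-(az-yaz)/60,4))
if __name__=="__main__": plan(*map(float,sys.argv[1:]))
```

```text
(no output)
```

Emit:
move_arm(dp=[[0.2,-0.12,-0.15],[0.4,-0.25,-0.35],[0.6,-0.37,-0.35],[0.8,-0.49,-0.35],[0.8,-0.49,-0.35],[0.8,-0.49,-0.35],[0.8,-0.49,-0.35],[0.8,-0.49,-0.35]], roll=[-0.15,-0.3,-0.45,-0.6,-0.75,-0.9,-0.9,-0.9], fingers=100)

```text
t: 1.1
tool_pos: [0.3561, -0.4577, 0.2995]
ee_rot: [-2.614, -1.741, 0.001]
ft_force: [-0.6, -0.2, -0.3]
width: 0.0869
```

```bash
python3 plan.py .5 -.17 .3 0
```

```text
t 1.1 pos [ 0.3561 -0.4577  0.2995] jaw az -22.68 down [-8.e-04  5.e-04 -1.e+00] w 0.0869 F [-0.6 -0.2 -0.3] q [ 1.1   0.26 -0.32  1.61  0.09  1.29  0.36]
dp [ 1.0697  0.0727 -0.0018] roll -0.378
```

Emit:
move_arm(dp=[[0.2,0.04,0],[0.4,0.08,0],[0.6,0.08,0],[0.8,0.08,0],[1,0.08,0],[1,0.08,0],[1,0.08,0]], roll=[-0.15,-0.3,-0.38,-0.38,-0.38,-0.38,-0.38])

```text
t: 1.98
tool_pos: [0.4934, -0.1903, 0.2997]
ee_rot: [-2.217, -2.225, 0.002]
ft_force: [-0.5, 0.3, -0.2]
width: 0.0872
```

```bash
python3 plan.py .4523 .2355 .25 0
```

```text
t 1.98 pos [ 0.4934 -0.1903  0.2997] jaw az 0.21 down [-7.e-04 -6.e-04 -1.e+00] w 0.0872 F [-0.5  0.3 -0.2] q [ 0.77  0.19 -0.56  1.71  0.11  1.27  0.19]
dp [ 1.4198 -0.1316  0.1647] roll 0.0035
```

Emit:
move_arm(dp=[[0.2,-0.03,0],[0.4,-0.06,0],[0.6,-0.09,0],[0.8,-0.13,0],[1,-0.13,0],[1,-0.13,0]], roll=[0,0,0,0,0,0])

```text
t: 2.72
tool_pos: [0.4526, 0.1139, 0.3003]
ee_rot: [-2.209, -2.233, -0.002]
ft_force: [-0.0, -0.5, 0.8]
width: 0.0868
```

Emit:
move_arm(dp=[[0.2,0,0.1],[0.4,0,0.2],[0.42,0,0.3],[0.42,0,0.3],[0.42,0,0.3]], roll=[0,0,0,0,0])

```text
t: 3.35
tool_pos: [0.4538, 0.2348, 0.2105]
ee_rot: [2.218, 2.223, 0.0]
ft_force: [0.3, -0.4, -0.2]
width: 0.087
```

```bash
python3 plan.py .4523 .2355 .059 0
python3 - <<'E'
from h import *
T=snapshot("top");S=snapshot("scene")
big=lambda s,u,v,r:cv2.resize(s["pixels"][v-r:v+r,u-r:u+r,::-1],(390,390),interpolation=cv2.INTER_CUBIC)
cv2.imwrite("pics/c2.png",np.hstack([big(T,221,240,60),big(S,262,270,60)]))
E
```

```text
t 3.35 pos [0.4538 0.2348 0.2105] jaw az 0.11 down [ 9.e-04 -6.e-04 -1.e+00] w 0.087 F [ 0.3 -0.4 -0.2] q [ 0.16  0.29 -0.87  1.86  0.25  1.1  -0.8 ]
dp [ 0.0027 -0.0054  0.5052] roll 0.0019
```

View pics/c2.png

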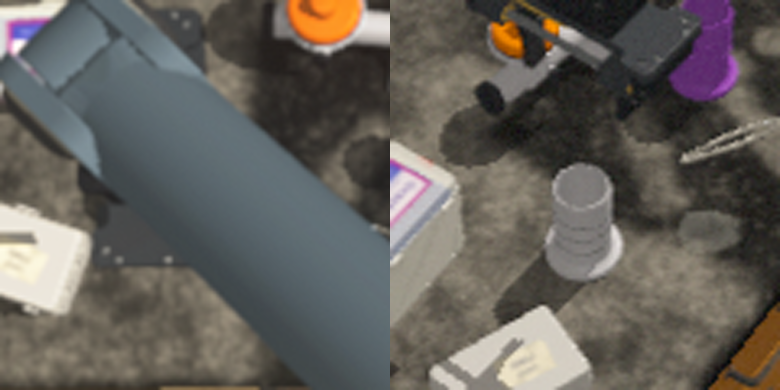

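The scene crop shows the funnel clear at about (582,220), with the gripper above it, and no boxes in the descent volume.

Emit:
move_arm(dp=[[0,0,0.15],[0,0,0.3],[0,0,0.4],[0,0,0.46],[0,0,0.505],[0,0,0.505],[0,0,0.505]], roll=[0,0,0,0,0,0,0])

```text
t: 4.32
tool_pos: [0.4529, 0.2374, 0.0594]
ee_rot: [2.214, 2.228, 0.003]
ft_force: [0.5, -0.2, -0.3]
width: 0.0872
```

Emit:
move_arm(dp=[[0,0,0],[0,0,0],[0,0,0],[0,0,0],[0,0,0],[0,0,0],[0,0,0],[0,0,0]], roll=[0,0,0,0,0,0,0,0], fingers=40, grip_force=20)

```text
t: 5.32
tool_pos: [0.4527, 0.237, 0.0586]
ee_rot: [2.214, 2.228, 0.001]
ft_force: [2.5, 0.1, 1.0]
width: 0.0536
```

```bash
python3 plan.py .4523 .2355 .24
```

```text
t 5.33 pos [0.4527 0.237  0.0586] jaw az 0.36 down [ 1.e-03  3.e-04 -1.e+00] w 0.0536 F [2.5 0.1 1. ] q [ 0.03  0.49 -0.76  2.02  0.46  0.81 -0.99]
dp [-0.0049 -0.0007 -0.6045] roll None
```

Emit:
move_arm(dp=[[0,0,-0.05],[0,0,-0.15],[0,0,-0.3],[0,0,-0.45],[0,0,-0.6],[0,0,-0.6],[0,0,-0.6]], roll=[0,0,0,0,0,0,0])

```text
t: 6.2
tool_pos: [0.4509, 0.2362, 0.2376]
ee_rot: [-2.214, -2.229, 0.004]
ft_force: [-0.5, -0.9, -2.2]
width: 0.0538
```

```bash
python3 plan.py .6047 -.042 .24 0
```

```text
t 6.2 pos [0.4509 0.2362 0.2376] jaw az 0.38 down [-0.0019 -0.0016 -1.    ] w 0.0538 F [-0.5 -0.9 -2.2] q [ 0.18  0.27 -0.89  1.83  0.23  1.16 -0.78]
dp [-0.9308  0.5064 -0.0074] roll 0.0064
```

Emit:
move_arm(dp=[[-0.12,0.07,0],[-0.27,0.15,0],[-0.42,0.23,0],[-0.57,0.31,0],[-0.72,0.39,0],[-0.85,0.46,0],[-0.93,0.506,0],[-0.93,0.506,0],[-0.93,0.506,0],[-0.93,0.506,0]], roll=[0,0,0,0,0,0,0,0,0,0])

```text
t: 7.45
tool_pos: [0.6051, -0.0389, 0.2386]
ee_rot: [-2.21, -2.232, -0.0]
ft_force: [-0.4, 0.0, -3.3]
width: 0.0538
```

```bash
python3 plan.py .6047 -.042 .178 0
python3 - <<'E'
from meas import *
S=snapshot("scene");X=cloud(S);save(S,"s3.png")
report(X,"fun scene",(.602,-.041),.05,[(.185,.205),(.21,.27),(.272,.285)])
big=lambda s,u,v,r:cv2.resize(s["pixels"][v-r:v+r,u-r:u+r,::-1],(480,480),interpolation=cv2.INTER_CUBIC)
cv2.imwrite("pics/c3.png",big(S,277,180,60))
E
```

```text
t 7.45 pos [ 0.6051 -0.0389  0.2386] jaw az 0.55 down [-2.e-04  4.e-04 -1.e+00] w 0.0538 F [-0.4  0.  -3.3] q [ 0.54  0.42 -0.74  1.62  0.29  1.22 -0.25]
dp [-0.0103 -0.0014  0.202 ] roll 0.0092
fun scene (0.185, 0.205) 148 mid [ 0.6041 -0.0355] ext [0.074 0.072 0.02 ] med [ 0.5875 -0.0187  0.19  ] circ [ 0.6068 -0.0417  0.0318] 0.0031
fun scene (0.21, 0.27) 327 mid [ 0.6017 -0.0386] ext [0.07  0.059 0.06 ] med [ 0.5973 -0.0235  0.2479] circ [ 0.603  -0.0378  0.0258] 0.0017
fun scene (0.272, 0.285) 100 mid [ 0.6022 -0.0377] ext [0.072 0.055 0.013] med [ 0.6044 -0.0312  0.2764] circ [ 0.6008 -0.0398  0.028 ] 0.0035
```

View pics/c3.png

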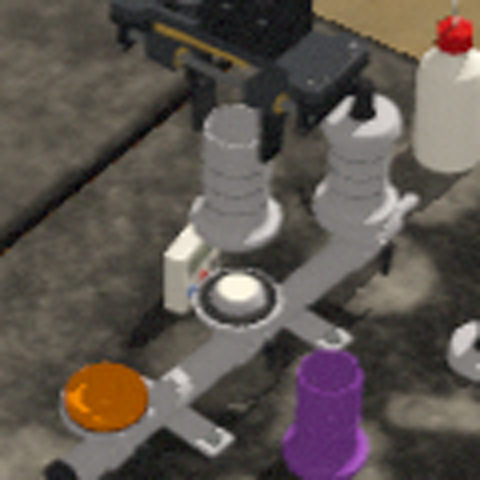

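The scene crop shows the funnel held upright above the seat, tube at (235,160) and boss at (238,290). It needs about -3 mm in y.

Emit:
move_arm(dp=[[-0.01,0,0.05],[-0.01,0,0.12],[-0.01,0,0.18],[-0.01,0,0.22],[-0.01,0,0.24],[-0.01,0,0.24],[-0.01,0,0.24],[-0.01,0,0.24]], roll=[0.009,0.009,0.009,0.009,0.009,0.009,0.009,0.009])

```text
t: 8.5
tool_pos: [0.6062, -0.0441, 0.1671]
ee_rot: [2.224, 2.217, 0.001]
ft_force: [0.6, 0.6, -2.2]
width: 0.0536
```

```bash
python3 plan.py .605 -.042 .150 0
python3 - <<'E'
from meas import *
S=snapshot("scene");X=cloud(S)
report(X,"fun scene",(.602,-.041),.05,[(.112,.13),(.14,.185),(.2,.207)])
E
```

```text
t 8.5 pos [ 0.6062 -0.0441  0.1671] jaw az -0.18 down [ 1.3e-03 -2.0e-04 -1.0e+00] w 0.0536 F [ 0.6  0.6 -2.2] q [ 0.52  0.48 -0.71  1.7   0.35  1.09 -0.3 ]
dp [ 0.0069 -0.0041  0.057 ] roll -0.0029
fun scene (0.112, 0.13) 135 mid [ 0.606  -0.0408] ext [0.073 0.069 0.018] med [ 0.5884 -0.0244  0.1176] circ [ 0.6071 -0.0469  0.0316] 0.0034
fun scene (0.14, 0.185) 210 mid [ 0.603  -0.0434] ext [0.057 0.059 0.045] med [ 0.5966 -0.0275  0.1672] circ [ 0.6041 -0.0437  0.026 ] 0.0016
fun scene (0.2, 0.207) 59 mid [ 0.6025 -0.0442] ext [0.076 0.051 0.007] med [ 0.6089 -0.037   0.2036] circ [ 0.6012 -0.0461  0.0282] 0.0033
```

Emit:
move_arm(dp=[[0.008,-0.004,0],[0.008,-0.004,0.01],[0.008,-0.004,0.02],[0.008,-0.004,0.03],[0.008,-0.004,0.038],[0.008,-0.004,0.044],[0.008,-0.004,0.048],[0.008,-0.004,0.048]], roll=[0,0,0,0,0,0,0,0])

```text
t: 9.55
tool_pos: [0.6045, -0.0417, 0.152]
ee_rot: [-2.225, -2.218, 0.0]
ft_force: [-0.6, 0.6, -1.8]
width: 0.054
```

```bash
python3 plan.py .605 -.042 .148 0
```

```text
t 9.55 pos [ 0.6045 -0.0417  0.152 ] jaw az -0.17 down [-1.e-04 -1.e-04 -1.e+00] w 0.054 F [-0.6  0.6 -1.8] q [ 0.51  0.49 -0.71  1.72  0.36  1.06 -0.31]
dp [-0.0009  0.0016  0.0133] roll -0.0029
```

No contact so far, and the flange has already passed the boss top. I'll lower it further in small steps.

Emit:
move_arm(dp=[[0,0,0.002],[0,0,0.004],[0,0,0.006],[0,0,0.008],[0,0,0.01],[0,0,0.012],[0,0,0.012]], roll=[0,0,0,0,0,0,0])

```text
t: 10.42
tool_pos: [0.6046, -0.0417, 0.1486]
ee_rot: [2.225, 2.218, 0.0]
ft_force: [-0.0, -0.5, -1.2]
width: 0.0544
```

```bash
python3 plan.py .605 -.042 .148 0
python3 - <<'E'
from meas import *
S=snapshot("scene");X=cloud(S)
report(X,"fun scene",(.602,-.041),.05,[(.093,.11),(.12,.165)])
E
```

```text
t 10.43 pos [ 0.6046 -0.0417  0.1486] jaw az -0.17 down [ 2.e-04 -1.e-04 -1.e+00] w 0.0544 F [-0.  -0.5 -1.2] q [ 0.51  0.49 -0.7   1.73  0.36  1.06 -0.32]
dp [-0.0011  0.0013  0.0021] roll -0.0029
fun scene (0.093, 0.11) 136 mid [ 0.604  -0.0386] ext [0.075 0.075 0.017] med [ 0.5868 -0.0219  0.0987] circ [ 0.6058 -0.0445  0.0322] 0.0034
fun scene (0.12, 0.165) 203 mid [ 0.6019 -0.0403] ext [0.056 0.057 0.045] med [ 0.5934 -0.0252  0.147 ] circ [ 0.6024 -0.0412  0.0257] 0.0016
```

Emit:
move_arm(dp=[[0,0,0.001],[0,0,0.002],[0,0,0.003],[0,0,0.004],[0,0,0.004]], roll=[0,0,0,0,0])

```text
t: 11.1
tool_pos: [0.6049, -0.0416, 0.1484]
ee_rot: [2.224, 2.217, 0.0]
ft_force: [-2.0, -0.8, 7.8]
width: 0.0539
```

Contact force is now about 10 N, so the flange is down. Releasing.

Emit:
move_arm(dp=[[0,0,0],[0,0,0],[0,0,0],[0,0,0],[0,0,0],[0,0,0]], roll=[0,0,0,0,0,0], fingers=100)

```text
t: 11.85
tool_pos: [0.6045, -0.0417, 0.1472]
ee_rot: [-2.225, -2.218, 0.0]
ft_force: [-0.3, 0.1, -0.3]
width: 0.0866
```

Emit:
move_arm(dp=[[0,0,-0.04],[0,0,-0.1],[0,0,-0.2],[0,0,-0.35],[0,0,-0.5],[0,0,-0.5],[0,0,-0.5]], roll=[0,0,0,0,0,0,0])

```text
t: 12.72
tool_pos: [0.6043, -0.0417, 0.2977]
ee_rot: [2.224, 2.218, -0.0]
ft_force: [-0.3, 0.9, 0.0]
width: 0.0869
```

```bash
python3 plan.py .4378 -.191 .2 0
python3 - <<'E'
from meas import *
S=snapshot("scene");X=cloud(S)
report(X,"fun scene",(.602,-.041),.05,[(.093,.11),(.12,.165),(.16,.185),(.185,.2)])
big=lambda s,u,v,r:cv2.resize(s["pixels"][v-r:v+r,u-r:u+r,::-1],(480,480),interpolation=cv2.INTER_CUBIC)
cv2.imwrite("pics/c4.png",big(S,277,180,60))
E
```

```text
t 12.72 pos [ 0.6043 -0.0417  0.2977] jaw az -0.17 down [ 4.e-04 -5.e-04 -1.e+00] w 0.0869 F [-0.3  0.9  0. ] q [ 0.55  0.38 -0.75  1.53  0.26  1.33 -0.23]
dp [-0.499  -0.5536  0.3256] roll -0.0028
fun scene (0.093, 0.11) 128 mid [ 0.602  -0.0408] ext [0.07  0.07  0.016] med [ 0.5853 -0.0229  0.0986] circ [ 0.605  -0.0441  0.032 ] 0.0034
fun scene (0.12, 0.165) 201 mid [ 0.6019 -0.0399] ext [0.054 0.058 0.044] med [ 0.5939 -0.0255  0.1481] circ [ 0.6032 -0.0414  0.0258] 0.0016
fun scene (0.16, 0.185) 174 mid [ 0.6029 -0.04  ] ext [0.055 0.058 0.024] med [ 0.6024 -0.04    0.1725] circ [ 0.6034 -0.0412  0.0257] 0.0015
fun scene (0.185, 0.2) 41 mid [ 0.6031 -0.0408] ext [0.051 0.053 0.006] med [ 0.605  -0.0327  0.1872] circ [ 0.6031 -0.041   0.0248] 0.0013
```

View pics/c4.png

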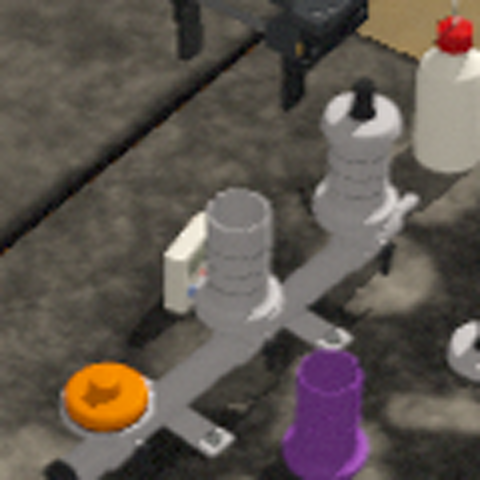

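The crop shows the funnel upright on the seat at (238,260). The circle fit puts it at (.603,-.041) with the rim at z≈.19, which matches the seat. Now for the lid.

Emit:
move_arm(dp=[[-0.12,-0.14,0],[-0.25,-0.28,0],[-0.38,-0.42,0],[-0.5,-0.554,0],[-0.5,-0.554,0.2],[-0.5,-0.554,0.4],[-0.5,-0.554,0.6],[-0.5,-0.554,0.6],[-0.5,-0.554,0.6]], roll=[0,0,0,0,0,0,0,0,0])

```text
t: 13.9
tool_pos: [0.4391, -0.1913, 0.1187]
ee_rot: [2.223, 2.217, 0.002]
ft_force: [0.9, 1.0, 0.4]
width: 0.0871
```

```bash
python3 plan.py .4378 -.191 .019 0
python3 - <<'E'
from meas import *
S=snapshot("scene");X=cloud(S)
report(X,"lid scene",(.4365,-.1895),.04,[(.003,.012),(.02,.043),(.043,.05)])
big=lambda s,u,v,r:cv2.resize(s["pixels"][v-r:v+r,u-r:u+r,::-1],(480,480),interpolation=cv2.INTER_CUBIC)
cv2.imwrite("pics/c5.png",big(S,339,190,50))
E
```

```text
t 13.9 pos [ 0.4391 -0.1913  0.1187] jaw az -0.15 down [ 1.9e-03 -4.0e-04 -1.0e+00] w 0.0871 F [0.9 1.  0.4] q [ 0.89  0.31 -0.68  2.04  0.26  0.87  0.07]
dp [ 0.0011 -0.0051  0.3322] roll -0.0026
lid scene (0.003, 0.012) 93 mid [ 0.4357 -0.1895] ext [0.066 0.069 0.009] med [ 0.4297 -0.176   0.0093] circ [ 0.4374 -0.1898  0.0291] 0.0044
lid scene (0.02, 0.043) 36 mid [ 0.437  -0.1915] ext [0.021 0.025 0.02 ] med [ 0.4346 -0.1857  0.0362] circ [ 0.4363 -0.1901  0.0077] 0.0018
```

View pics/c5.png

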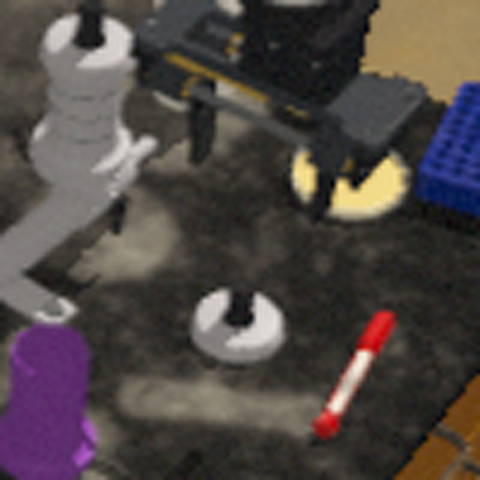

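The crop shows the lid knob up at (238,325) with the gripper above it and only the low red pen nearby. Descending to grip.

Emit:
move_arm(dp=[[0,-0.005,0.1],[0,-0.005,0.2],[0,-0.005,0.27],[0,-0.005,0.31],[0,-0.005,0.33],[0,-0.005,0.33],[0,-0.005,0.33]], roll=[0,0,0,0,0,0,0])

```text
t: 14.82
tool_pos: [0.4371, -0.1914, 0.019]
ee_rot: [2.224, 2.217, 0.001]
ft_force: [0.3, -0.9, 0.8]
width: 0.0874
```

Emit:
move_arm(dp=[[0,0,0],[0,0,0],[0,0,0],[0,0,0],[0,0,0],[0,0,0],[0,0,0],[0,0,0],[0,0,0],[0,0,0]], roll=[0,0,0,0,0,0,0,0,0,0], fingers=5, grip_force=20)

```text
t: 16.08
tool_pos: [0.4364, -0.1912, 0.0183]
ee_rot: [2.225, 2.218, 0.0]
ft_force: [1.1, 0.3, -0.2]
width: 0.0053
```

```bash
python3 plan.py .4378 -.191 .26 0
```

```text
t 16.07 pos [ 0.4364 -0.1912  0.0183] jaw az -0.18 down [ 1.e-04 -1.e-04 -1.e+00] w 0.0053 F [ 1.1  0.3 -0.2] q [ 0.8   0.47 -0.59  2.13  0.42  0.66 -0.07]
dp [ 7.000e-04  4.600e-03 -8.058e-01] roll -0.0029
```

The opening is 5 mm where the knob should hold it at 20 mm, so the grip missed. Looking.

Run:
```python
from meas import *
S=snapshot("scene");T=snapshot("top");X=cloud(S)
report(X,"lid scene",(.4365,-.1895),.06,[(.003,.012),(.02,.043),(.043,.05)])
big=lambda s,u,v,r:cv2.resize(s["pixels"][v-r:v+r,u-r:u+r,::-1],(390,390),interpolation=cv2.INTER_CUBIC)
cv2.imwrite("pics/c6.png",np.hstack([big(S,339,200,30),big(T,361,246,40)]))
```

```text
lid scene (0.003, 0.012) 110 mid [ 0.4395 -0.1849] ext [0.108 0.108 0.009] med [ 0.4276 -0.1793  0.0085] circ [ 0.4376 -0.1915  0.0305] 0.0072
lid scene (0.02, 0.043) 26 mid [ 0.435  -0.1856] ext [0.021 0.017 0.022] med [ 0.4346 -0.1845  0.0291] circ [ 0.4366 -0.1915  0.0092] 0.002
lid scene (0.043, 0.05) 13 mid [ 0.4318 -0.1924] ext [0.017 0.025 0.006] med [ 0.4306 -0.1896  0.0458] circ [ 0.4317 -0.1899  0.0094] 0.0022
```

View pics/c6.png

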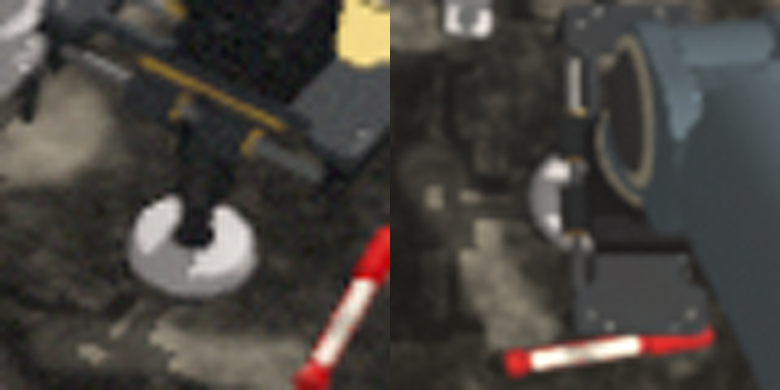

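Emit:
move_arm(dp=[[0,0,0],[0,0,0],[0,0,0],[0,0,0]], roll=[0,0,0,0], fingers=0)

```text
t: 16.68
tool_pos: [0.4364, -0.1912, 0.0182]
ee_rot: [2.225, 2.218, 0.0]
ft_force: [0.4, -0.7, 0.8]
width: 0.0004
```

Run:
```python
from meas import *
print(sense()["width"],sense()["ft_force"])
T0=dict(np.load("scene1.npz"));X0=cloud(T0);S=snapshot("scene");X=cloud(S)
# silver ring of lid: bright, low points
for X_,s in((X0,T0),(X,S)):
    b=s["pixels"].astype(int).min(2)>110
    m=b&(np.hypot(X_[...,0]-.4365,X_[...,1]+.19)<.07)&(X_[...,2]<.03)&(X_[...,2]>.003)
    P=X_[m];print(len(P),((P.min(0)+P.max(0))/2).round(4),np.ptp(P,axis=0).round(3),*circ(P))
    d=(s["pixels"].astype(int).max(2)<60)&(np.hypot(X_[...,0]-.4365,X_[...,1]+.19)<.03)&(X_[...,2]>.018)&(X_[...,2]<.08)
    P=X_[d];
    for lo in np.arange(.015,.08,.01):
        Q=P[(P[:,2]>lo)&(P[:,2]<lo+.01)]
        if len(Q):print(lo.round(3),len(Q),Q.min(0).round(3),Q.max(0).round(3))
```

```text
0.0003910303619355223 [ 0.43891285 -0.74794895  0.77184064]
160 [ 0.4344 -0.1914  0.0144] [0.066 0.07  0.023] [ 0.4351 -0.1882  0.0256] 0.0049
0.015 11 [ 0.428 -0.191  0.019] [ 0.441 -0.18   0.025]
0.025 8 [ 0.428 -0.189  0.025] [ 0.44  -0.179  0.035]
0.035 12 [ 0.43  -0.201  0.036] [ 0.441 -0.18   0.045]
0.045 10 [ 0.426 -0.196  0.046] [ 0.443 -0.179  0.048]
169 [ 0.4356 -0.1882  0.0162] [0.065 0.065 0.026] [ 0.4355 -0.1891  0.0258] 0.005
0.015 6 [ 0.427 -0.194  0.021] [ 0.438 -0.179  0.024]
0.025 8 [ 0.427 -0.188  0.025] [ 0.439 -0.179  0.034]
0.035 9 [ 0.432 -0.185  0.037] [ 0.441 -0.178  0.045]
0.045 14 [ 0.425 -0.2    0.045] [ 0.444 -0.18   0.054]
0.055 12 [ 0.424 -0.204  0.056] [ 0.442 -0.179  0.065]
0.065 15 [ 0.424 -0.192  0.066] [ 0.441 -0.177  0.074]
0.075 8 [ 0.423 -0.188  0.076] [ 0.444 -0.179  0.08 ]
```

Emit:
move_arm(dp=[[0,0,-0.03],[0,0,-0.06],[0,0,-0.15],[0,0,-0.25],[0,0,-0.35],[0,0,-0.35],[0,0,-0.35]], roll=[0,0,0,0,0,0,0])

```text
t: 17.6
tool_pos: [0.4359, -0.1913, 0.1231]
ee_rot: [-2.225, -2.218, 0.001]
ft_force: [0.4, 0.8, 0.2]
width: 0.0007
```

Run:
```python
from meas import *
s=sense();print(s["tool_pos"],s["width"])
S=snapshot("scene");T=snapshot("top");X=cloud(S);np.savez("s7.npz",**{k:np.array(v) for k,v in S.items()})
def pr(s,p):
    c=np.array(s["R"])@p+np.array(s["t"]);k=np.array(s["intrinsics"])@c;return k[:2]/k[2]
for z in(s["tool_pos"][2],.018,.046):print(z,pr(S,np.array([*s["tool_pos"][:2],z])).round(1),pr(T,np.array([*s["tool_pos"][:2],z])).round(1))
report(X,"lid scene",(.4365,-.1895),.06,[(.003,.012),(.02,.043),(.043,.05)])
big=lambda s,u,v,r:cv2.resize(s["pixels"][v-r:v+r,u-r:u+r,::-1],(390,390),interpolation=cv2.INTER_NEAREST)
cv2.imwrite("pics/c7.png",np.hstack([big(S,339,195,30),big(T,361,246,30)]))
```

```text
[ 0.43586939 -0.19125635  0.12308944] 0.0006645106124028968
0.12308943744077952 [341.8 183.3] [368.  241.6]
0.018 [338.5 204.8] [361.3 246.5]
0.046 [339.3 199.3] [363.  245.3]
lid scene (0.003, 0.012) 118 mid [ 0.4387 -0.1906] ext [0.11  0.116 0.009] med [ 0.4292 -0.1817  0.0084] circ [ 0.4375 -0.1906  0.0298] 0.0083
lid scene (0.02, 0.043) 33 mid [ 0.4361 -0.1891] ext [0.018 0.024 0.023] med [ 0.4344 -0.1854  0.0343] circ [ 0.436  -0.1907  0.0093] 0.0015
lid scene (0.043, 0.05) 12 mid [ 0.4355 -0.1893] ext [0.017 0.013 0.005] med [ 0.4359 -0.187   0.0452] circ [ 0.4365 -0.1893  0.0066] 0.0019
```

View pics/c7.png

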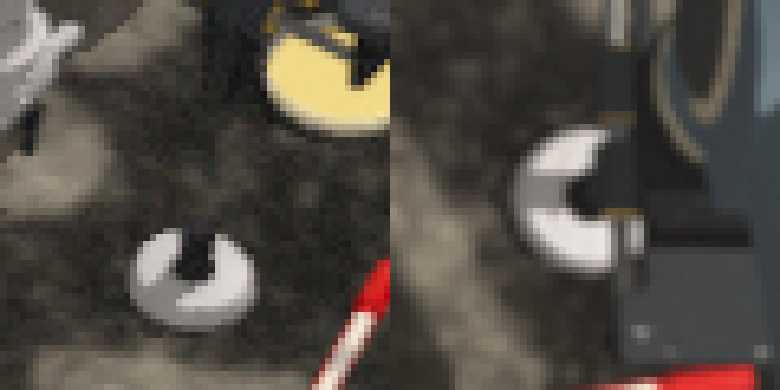

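Run:
```python
from meas import *
s=sense();p=s["tool_pos"];S=dict(np.load("s7.npz"));X=cloud(S)
m=(np.hypot(X[...,0]-p[0],X[...,1]-p[1])<.06)&(X[...,2]>.055)
v,u=np.nonzero(m);P=X[m]
for lo in np.arange(.055,.25,.01):
    k=(P[:,2]>=lo)&(P[:,2]<lo+.01);Q=P[k]
    if len(Q):print(lo.round(3),len(Q),Q.min(0).round(3)[:2],Q.max(0).round(3)[:2],u[k].min(),u[k].max(),v[k].min(),v[k].max())
im=S["pixels"][140:240,280:410,::-1];cv2.imwrite("pics/c8.png",cv2.convertScaleAbs(cv2.resize(im,(780,600),interpolation=cv2.INTER_CUBIC),alpha=2,beta=20))
```

```text
0.145 7 [ 0.427 -0.186] [ 0.443 -0.179] 340 344 178 180
0.155 18 [ 0.424 -0.199] [ 0.444 -0.18 ] 340 347 175 179
0.165 17 [ 0.424 -0.2  ] [ 0.444 -0.179] 340 348 172 176
0.175 20 [ 0.422 -0.201] [ 0.445 -0.178] 340 348 171 174
0.185 15 [ 0.422 -0.188] [ 0.445 -0.178] 340 347 168 172
0.195 9 [ 0.423 -0.185] [ 0.449 -0.176] 340 346 166 170
0.205 2 [ 0.445 -0.183] [ 0.448 -0.182] 340 341 165 165
0.215 7 [ 0.403 -0.19 ] [ 0.464 -0.155] 332 349 160 170
0.225 74 [ 0.381 -0.22 ] [ 0.488 -0.151] 327 357 148 170
0.235 102 [ 0.384 -0.215] [ 0.487 -0.148] 328 356 147 169
0.245 73 [ 0.385 -0.215] [ 0.489 -0.149] 328 356 144 165
```

View pics/c8.png

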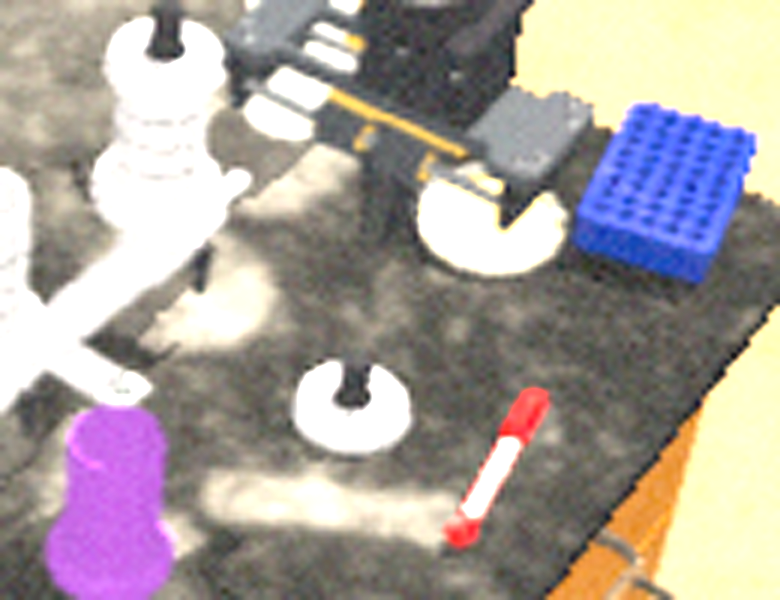

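The enhanced crop shows the closed fingertips at about (385,240). The depth map puts them at z≈.149 while the reported TCP z is .123. So the true tips are about 27 mm above the reported z, and the fingers closed above the knob. The lid at (352,405) hasn't moved. I'll reopen, go lower and check the tip height against the camera.

Emit:
move_arm(dp=[[0,0,0],[0,0,0],[0,0,0],[0,0,0],[0,0,0],[0,0,0.08],[0,0,0.18],[0,0,0.25],[0,0,0.25],[0,0,0.25]], roll=[0,0,0,0,0,0,0,0,0,0], fingers=100)

```text
t: 18.95
tool_pos: [0.4371, -0.1913, 0.049]
ee_rot: [2.224, 2.217, 0.001]
ft_force: [-0.4, -0.0, 0.8]
width: 0.0855
```

```bash
cat > tips.py <<'E'
from meas import *
s=sense();p=s["tool_pos"];print("tcp",p.round(4),"w",round(s["width"],4),"F",s["ft_force"].round(1))
for n in("scene","top"):
    S=snapshot(n);X=cloud(S)
    dark=S["pixels"].astype(int).max(2)<90
    for sg in(1,-1):
        m=dark&(np.abs(X[...,0]-p[0]-sg*.052)<.012)&(np.abs(X[...,1]-p[1])<.014)&(X[...,2]>.014)
        z=np.sort(X[m][:,2]);print(n,sg,len(z),z[:8].round(4),X[m].min(0).round(3),X[m].max(0).round(3)) if len(z) else print(n,sg,0)
E
python3 tips.py
```

```text
tcp [ 0.4371 -0.1913  0.049 ] w 0.0855 F [-0.4 -0.   0.8]
scene 1 92 [0.0748 0.0753 0.0758 0.0762 0.0763 0.0791 0.081  0.0821] [ 0.477 -0.205  0.075] [ 0.501 -0.178  0.189]
scene -1 134 [0.0748 0.0775 0.0781 0.0781 0.0786 0.0795 0.0807 0.0826] [ 0.373 -0.205  0.075] [ 0.397 -0.177  0.49 ]
top 1 19 [0.0751 0.0796 0.0868 0.0873 0.0941 0.1301 0.1465 0.1593] [ 0.481 -0.189  0.075] [ 0.501 -0.178  0.175]
top -1 141 [0.1831 0.1834 0.1849 0.1856 0.1859 0.1865 0.1867 0.1867] [ 0.374 -0.205  0.183] [ 0.397 -0.177  0.521]
```

Emit:
move_arm(dp=[[0,0,0.04],[0,0,0.08],[0,0,0.11],[0,0,0.14],[0,0,0.16],[0,0,0.16],[0,0,0.16]], roll=[0,0,0,0,0,0,0])

```text
t: 19.92
tool_pos: [0.4367, -0.1912, 0.0004]
ee_rot: [2.224, 2.218, 0.0]
ft_force: [0.8, 0.2, 0.7]
width: 0.0875
```

```bash
python3 tips.py
```

```text
tcp [ 4.367e-01 -1.912e-01  4.000e-04] w 0.0875 F [0.8 0.2 0.7]
scene 1 93 [0.0252 0.0265 0.0286 0.029  0.0301 0.0305 0.0308 0.0318] [ 0.477 -0.205  0.025] [ 0.501 -0.177  0.144]
scene -1 144 [0.025  0.0276 0.0301 0.0311 0.0314 0.0323 0.0328 0.0346] [ 0.373 -0.204  0.025] [ 0.396 -0.177  0.487]
top 1 16 [0.0294 0.0295 0.0384 0.0396 0.0764 0.0777 0.0979 0.1095] [ 0.482 -0.188  0.029] [ 0.5   -0.18   0.126]
top -1 191 [0.1331 0.1362 0.1364 0.1365 0.1369 0.1377 0.1377 0.1381] [ 0.373 -0.205  0.133] [ 0.396 -0.177  0.499]
```

Emit:
move_arm(dp=[[0,0,0.01],[0,0,0.018],[0,0,0.018],[0,0,0.018]], roll=[0,0,0,0])

```text
t: 20.52
tool_pos: [0.4364, -0.1912, -0.0052]
ee_rot: [2.225, 2.218, 0.0]
ft_force: [0.4, 0.5, -0.4]
width: 0.0874
```

Emit:
move_arm(dp=[[0,0,0],[0,0,0],[0,0,0],[0,0,0],[0,0,0],[0,0,0],[0,0,0],[0,0,0],[0,0,0]], roll=[0,0,0,0,0,0,0,0,0], fingers=5, grip_force=20)

```text
t: 21.65
tool_pos: [0.4366, -0.1912, -0.0051]
ee_rot: [2.225, 2.218, 0.0]
ft_force: [-0.1, 0.7, 0.0]
width: 0.0196
```

```bash
python3 plan.py .4378 -.191 .24 0
```

```text
t 21.65 pos [ 0.4366 -0.1912 -0.0051] jaw az -0.17 down [ 3.e-04 -1.e-04 -1.e+00] w 0.0196 F [-0.1  0.7  0. ] q [ 0.77  0.51 -0.56  2.14  0.46  0.61 -0.11]
dp [ 6.00e-04  4.40e-03 -8.17e-01] roll -0.0028
```

Knob gripped at 19.6 mm. Lifting.

Emit:
move_arm(dp=[[0,0,-0.03],[0,0,-0.1],[0,0,-0.25],[0,0,-0.4],[0,0,-0.55],[0,0,-0.7],[0,0,-0.81],[0,0,-0.81],[0,0,-0.81]], roll=[0,0,0,0,0,0,0,0,0])

```text
t: 22.78
tool_pos: [0.4354, -0.191, 0.2371]
ee_rot: [-2.224, -2.217, 0.002]
ft_force: [0.7, -0.1, -0.8]
width: 0.0196
```

```bash
python3 plan.py .6045 -.0423 .24 0
```

```text
t 22.77 pos [ 0.4354 -0.191   0.2371] jaw az -0.17 down [-1.7e-03  3.0e-04 -1.0e+00] w 0.0196 F [ 0.7 -0.1 -0.8] q [ 0.99  0.17 -0.74  1.9   0.12  1.12  0.2 ]
dp [ 0.4972  0.5622 -0.0105] roll -0.0029
```

Emit:
move_arm(dp=[[0.06,0.07,0],[0.15,0.17,0],[0.25,0.28,0],[0.35,0.4,0],[0.44,0.5,0],[0.497,0.562,0],[0.497,0.562,0],[0.497,0.562,0],[0.497,0.562,0]], roll=[0,0,0,0,0,0,0,0,0])

```text
t: 23.9
tool_pos: [0.6046, -0.044, 0.2374]
ee_rot: [-2.227, -2.216, 0.002]
ft_force: [-0.0, 0.4, -1.0]
width: 0.0193
```

```bash
python3 plan.py .6045 -.0423 .175 0
cat > lid.py <<'E'
from meas import *
import sys
z0=sense()["tool_pos"][2]+.0051 # height of skirt edge
for n in("scene","top"):
    S=snapshot(n);X=cloud(S);b=S["pixels"].astype(int).min(2)>60
    X=np.where(b[...,None],X,np.nan)
    report(X,"lid "+n,(.6035,-.042),.05,[(z0-.004,z0+.008),(z0-.004,z0+.022)])
    report(X,"funnel "+n,(.6035,-.042),.05,[(.12,.184)])
big=lambda s,u,v,r:cv2.resize(s["pixels"][v-r:v+r,u-r:u+r,::-1],(390,390),interpolation=cv2.INTER_CUBIC)
S=snapshot("scene");T=snapshot("top");cv2.imwrite("pics/"+sys.argv[1],np.hstack([big(S,277,170,35),big(T,315,187,40)]))
E
python3 lid.py c9.png
```

```text
t 23.9 pos [ 0.6046 -0.044   0.2374] jaw az -0.27 down [-0.0012 -0.001  -1.    ] w 0.0193 F [-0.   0.4 -1. ] q [ 0.57  0.43 -0.77  1.62  0.31  1.23 -0.27]
dp [0.006 0.    0.208] roll -0.0046
lid scene (np.float64(0.23849224788736445), np.float64(0.25049224788736446)) 71 mid [ 0.6009 -0.0393] ext [0.066 0.065 0.012] med [ 0.5836 -0.0241  0.2455] circ [ 0.6031 -0.0444  0.0322] 0.0017
lid scene (np.float64(0.23849224788736445), np.float64(0.2644922478873645)) 207 mid [ 0.6009 -0.0393] ext [0.066 0.065 0.023] med [ 0.5909 -0.0294  0.2524] circ [ 0.5998 -0.0409  0.026 ] 0.0045
funnel scene (0.12, 0.184) 331 mid [ 0.603  -0.0409] ext [0.056 0.061 0.063] med [ 0.5985 -0.0302  0.1595] circ [ 0.6034 -0.0413  0.0256] 0.0016
lid top (np.float64(0.23849224788736445), np.float64(0.25049224788736446)) 11 mid [ 0.5948 -0.0199] ext [0.033 0.018 0.007] med [ 0.5957 -0.0136  0.2467] circ [ 0.6029 -0.0394  0.027 ] 0.0006
lid top (np.float64(0.23849224788736445), np.float64(0.2644922478873645)) 17 mid [ 0.5958 -0.0199] ext [0.035 0.018 0.011] med [ 0.5957 -0.0136  0.25  ] circ [-173.1923  320.3467  364.466 ] 0.0028
funnel top (0.12, 0.184) 27 mid [ 0.5977 -0.0204] ext [0.022 0.007 0.061] med [ 0.5947 -0.0196  0.149 ] circ [ 0.6067 -0.0446  0.0279] 0.0004
```

View pics/c9.png

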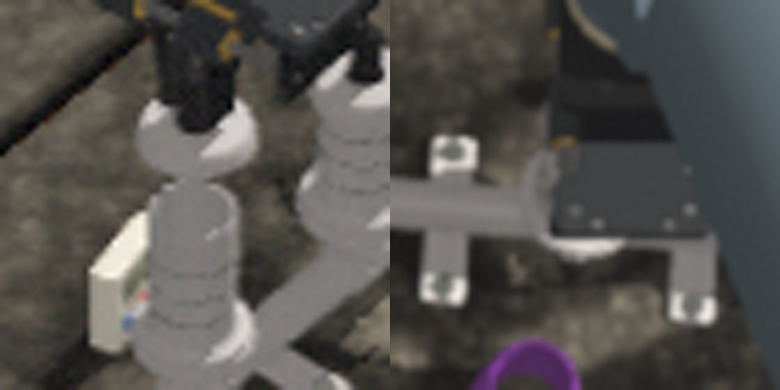

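The scene crop shows the lid hanging level at (195,140) above the funnel rim at (193,210). It needs about +2 mm in y.

Emit:
move_arm(dp=[[0.006,0,0.03],[0.006,0,0.07],[0.006,0,0.11],[0.006,0,0.14],[0.006,0,0.15],[0.006,0,0.15],[0.006,0,0.15],[0.006,0,0.15]], roll=[0,0,0,0,0,0,0,0])

```text
t: 25.1
tool_pos: [0.6057, -0.0407, 0.1933]
ee_rot: [2.224, 2.218, 0.001]
ft_force: [-0.6, 0.9, -1.0]
width: 0.0193
```

```bash
python3 plan.py .6045 -.0423 .175 0; python3 lid.py c10.png | grep scene
```

```text
t 25.1 pos [ 0.6057 -0.0407  0.1933] jaw az -0.17 down [ 8.e-04 -2.e-04 -1.e+00] w 0.0193 F [-0.6  0.9 -1. ] q [ 0.55  0.46 -0.76  1.67  0.34  1.14 -0.3 ]
dp [-0.0052 -0.004   0.061 ] roll -0.0028
lid scene (np.float64(0.19439577848924436), np.float64(0.20639577848924437)) 60 mid [ 0.5953 -0.0334] ext [0.051 0.058 0.011] med [ 0.5829 -0.0181  0.202 ] circ [ 0.6048 -0.0414  0.0334] 0.0018
lid scene (np.float64(0.19439577848924436), np.float64(0.22039577848924435)) 200 mid [ 0.6021 -0.0355] ext [0.065 0.065 0.025] med [ 0.5912 -0.0263  0.2087] circ [ 0.6003 -0.0375  0.0258] 0.0051
funnel scene (0.12, 0.184) 226 mid [ 0.5983 -0.0337] ext [0.047 0.046 0.064] med [ 0.5885 -0.0214  0.1522] circ [ 0.6036 -0.0417  0.0263] 0.0015
```

Emit:
move_arm(dp=[[-0.003,-0.004,0],[-0.003,-0.004,0.01],[-0.003,-0.004,0.018],[-0.003,-0.004,0.025],[-0.003,-0.004,0.032],[-0.003,-0.004,0.038],[-0.003,-0.004,0.043],[-0.003,-0.004,0.043]], roll=[0,0,0,0,0,0,0,0])

```text
t: 26.3
tool_pos: [0.6042, -0.0417, 0.1798]
ee_rot: [-2.225, -2.218, 0.0]
ft_force: [-0.0, -0.5, -0.8]
width: 0.0195
```

```bash
python3 plan.py .6045 -.0423 .175 0
```

```text
t 26.3 pos [ 0.6042 -0.0417  0.1798] jaw az -0.17 down [-2.e-04 -1.e-04 -1.e+00] w 0.0195 F [-0.  -0.5 -0.8] q [ 0.55  0.47 -0.75  1.69  0.35  1.12 -0.31]
dp [-0.002   0.0011  0.0161] roll -0.0028
```

No contact, and the skirt edge is already 5 mm below the rim. Continuing slowly.

Emit:
move_arm(dp=[[0,0,0.002],[0,0,0.004],[0,0,0.006],[0,0,0.008],[0,0,0.01],[0,0,0.012],[0,0,0.014],[0,0,0.014]], roll=[0,0,0,0,0,0,0,0])

```text
t: 27.3
tool_pos: [0.6044, -0.0417, 0.1758]
ee_rot: [2.225, 2.218, 0.0]
ft_force: [0.5, 1.7, -0.3]
width: 0.0197
```

Emit:
move_arm(dp=[[0,0,0.001],[0,0,0.002],[0,0,0.003],[0,0,0.003]], roll=[0,0,0,0])

```text
t: 27.8
tool_pos: [0.6045, -0.0417, 0.1757]
ee_rot: [2.224, 2.217, 0.0]
ft_force: [-2.3, -0.8, 6.6]
width: 0.0191
```

Emit:
move_arm(dp=[[0,0,0],[0,0,0],[0,0,0],[0,0,0],[0,0,0]], roll=[0,0,0,0,0], fingers=60)

```text
t: 28.42
tool_pos: [0.6042, -0.0417, 0.1747]
ee_rot: [-2.225, -2.218, 0.0]
ft_force: [0.9, 0.0, -0.2]
width: 0.0514
```

Emit:
move_arm(dp=[[0,0,-0.04],[0,0,-0.1],[0,0,-0.2],[0,0,-0.35],[0,0,-0.45],[0,0,-0.45],[0,0,-0.45]], roll=[0,0,0,0,0,0,0])

```text
t: 29.3
tool_pos: [0.6039, -0.0418, 0.3098]
ee_rot: [2.225, 2.218, -0.001]
ft_force: [-0.1, -0.9, -0.2]
width: 0.0521
```

```bash
python3 plan.py .6 -.04 .3
python3 - <<'E'
from meas import *
S=snapshot("scene");X=cloud(S)
report(X,"funnel",(.6035,-.0415),.045,[(.093,.11),(.12,.175)])
report(X,"lid",(.6035,-.0415),.045,[(.178,.188),(.185,.192)])
report(X,"knob",(.6035,-.0415),.015,[(.2,.222),(.222,.235)])
report(X,"fixed plate+knob",(.598,-.201),.045,[(.12,.175),(.178,.188),(.185,.192),(.2,.222),(.222,.235)])
T=snapshot("top");X=cloud(T);print("agar",*[np.median(Z[(abs(Z[...,0]-.454)<.05)&(abs(Z[...,1]+.388)<.05)&(Z[...,2]>.005)],0).round(4) for Z in (X,cloud(dict(np.load("top1.npz"))))])
big=lambda s,u,v,r:cv2.resize(s["pixels"][v-r:v+r,u-r:u+r,::-1],(480,480),interpolation=cv2.INTER_CUBIC)
cv2.imwrite("pics/c11.png",big(S,277,175,40))
E
```

```text
t 29.3 pos [ 0.6039 -0.0418  0.3098] jaw az -0.17 down [-3.e-04 -4.e-04 -1.e+00] w 0.0521 F [-0.1 -0.9 -0.2] q [ 0.57  0.38 -0.79  1.51  0.27  1.36 -0.24]
dp [ 0.006  -0.0129  0.0327] roll None
funnel (0.093, 0.11) 132 mid [ 0.602  -0.0406] ext [0.068 0.072 0.016] med [ 0.5864 -0.0213  0.0988] circ [ 0.6049 -0.0435  0.0317] 0.0036
funnel (0.12, 0.175) 176 mid [ 0.5982 -0.0313] ext [0.049 0.039 0.053] med [ 0.5893 -0.0208  0.1453] circ [ 0.6039 -0.0414  0.0263] 0.0017
lid (0.178, 0.188) 56 mid [ 0.6006 -0.0319] ext [0.066 0.056 0.01 ] med [ 0.5856 -0.0189  0.1842] circ [ 0.6032 -0.0427  0.0329] 0.0021
lid (0.185, 0.192) 80 mid [ 0.601 -0.037] ext [0.065 0.066 0.007] med [ 0.5932 -0.0299  0.1899] circ [ 0.6018 -0.0382  0.0269] 0.0052
knob (0.2, 0.222) 32 mid [ 0.5985 -0.0363] ext [0.015 0.016 0.021] med [ 0.5962 -0.0355  0.2111] circ [ 0.6018 -0.041   0.0088] 0.0013
knob (0.222, 0.235) 19 mid [ 0.5997 -0.0399] ext [0.016 0.021 0.007] med [ 0.6006 -0.0399  0.2239] circ [ 0.6006 -0.0417  0.0067] 0.0021
fixed plate+knob (0.12, 0.175) 168 mid [ 0.5855 -0.1946] ext [0.046 0.046 0.054] med [ 0.5779 -0.1816  0.1463] circ [ 0.5911 -0.2017  0.0259] 0.0017
fixed plate+knob (0.178, 0.188) 52 mid [ 0.5879 -0.1923] ext [0.064 0.051 0.01 ] med [ 0.5741 -0.179   0.1839] circ [ 0.5914 -0.2029  0.0323] 0.0018
fixed plate+knob (0.185, 0.192) 96 mid [ 0.5905 -0.1989] ext [0.066 0.069 0.007] med [ 0.5829 -0.1946  0.1899] circ [ 0.5897 -0.2017  0.027 ] 0.0059
fixed plate+knob (0.2, 0.222) 34 mid [ 0.5911 -0.2002] ext [0.019 0.02  0.022] med [ 0.5868 -0.1969  0.2128] circ [ 0.5904 -0.202   0.0081] 0.0015
fixed plate+knob (0.222, 0.235) 12 mid [ 0.5909 -0.2012] ext [0.012 0.021 0.007] med [ 0.5921 -0.2013  0.224 ] circ [ 0.5925 -0.2     0.0069] 0.0019
agar [ 0.4569 -0.3953  0.0081] [ 0.4533 -0.3902  0.0081]
```

View pics/c11.png

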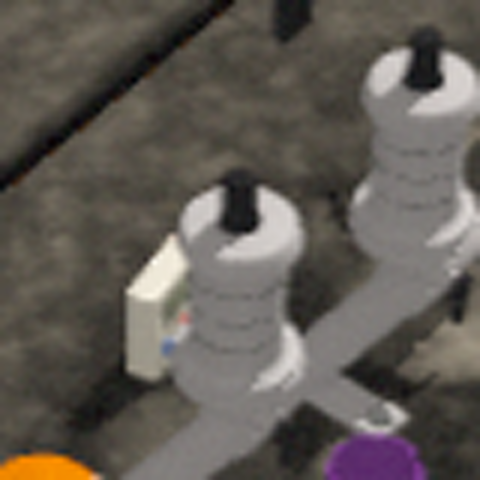

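The lidded funnel at (240,280) matches the fixed one: plate top at z .190 on both, lid and funnel axes agreeing to about 1–2 mm. The fingers are clear and the arm is at rest. Handing in.

```bash
python3 -c "
from workcell import *
print(hand_in())"
```

```text
the job is handed in; nothing more can be done
None
```

The funnel is seated on the open place with its lid on, and I handed the job in at about t = 29 s of the 64 s allowed. No verdict was reported.

- **Funnel:** I set it down with about 10 N of contact force. The camera fit puts its axis within about 1 mm of the seat centre, with the rim at z ≈ 0.19.
- **Lid:** The first grip closed above the knob, because the true fingertips are about 25 mm higher than the reported tool z. The lid did not move. I measured the offset with the depth camera, regripped lower (19.6 mm on the knob) and set it down with about 7 N. Its plate height matches the fixed lidded funnel, and its skirt fits within about 1.5 mm of the funnel axis. The knob fit is rougher, at 2–3 mm in x. The fingers are open and clear.
- **Agar plate:** The last top-view check disagreed, showing a median shift of about 6 mm (limit 20 mm). I put this down to the arm hiding part of the plate in that view and did not confirm it. The gripper never came near the plate at low height.

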